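# Wedge up a ware tray and hold it for a block change

### The arm

A 6-joint arm with a two-finger parallel gripper is mounted at the origin on the work surface. World frame = base frame: x ahead of the robot, y to its left, z up, the work surface at z = 0. Lengths are in m, angles in degrees, forces in N, time in s.
With the tool pointing down it reaches from about 0.3 to 0.75 m from the base axis. Payload 8.5 kg.
Tool frame: the origin (TCP) lies at the very end of the fingers, on their centre line; the grasp point (between the pads) lies 19 mm behind it; z points along the fingers, y is the direction in which the jaws open and shut (so a half turn about z gives the same grasp; the last joint's range is limited). The gripper opens to 88 mm and grips with 3 to 60 N. Pads are 18 mm wide; open, the fingers measure 123 mm over their backs; the gripper's body (75 mm by 187 mm) begins 45 mm behind the grasp point.
Start: joints at [54.414, 21.807, 74.336, -0, 83.858, -12.336], TCP at [0.217, 0.505, 0.239] pointing down, gripper open.
Joint ranges: [-178.18, 178.18], [-50.72, 133.34], [12.68, 142.11], [-81.47, 261.47], [9.98, 163.14], [-165.26, 165.26]. Speed limits (degrees/s): [136.94, 136.94, 180, 180, 180, 180].

### API

Orientations are given as a 3x3 rotation matrix whose columns are the frame's x, y, z axes.
In Python, from station import monitor, imaging, manip gives the robot as it stands.
- The arm moves only by the tool step_arm, never from a script. Its argument "motion" is a list that holds one entry, the list of rows, each a list of 5 numbers: the shift along the tool's x, y, z in mm, then the turn about the tool's z in rad, then the closure, from 0 (fully open) to 1 (shut). A call has 1 to 20 rows; each row shifts and turns the commanded pose from where the row before left it, along the tool's axes as they then stand; what a row does not reach is not made up. A row lasts 1/8 s, in which the tool goes at most 62.5 mm and 10.7 degrees, less where a joint would pass 70% of its speed; a pose out of reach is approached as far as the arm can. A call with a gripper value outside its range is refused whole. The fingers move at their own pace and stop on an object; the grip force is fixed at half the most. Time passes only in rows, so rows that do not move let the fingers close. It gives the time, the measured TCP pose, the force and the opening at its end, in the units of the state.
- monitor.read_state(): the state, without advancing time (a new reading comes with each control period).
- imaging.capture(name): name is "side" or "top" or "wrist"; returns the picture (480x640x3 uint8, blue, green, red); there is no depth.
- imaging.get_calibration(name): a dict with "camera_matrix" (3x3 intrinsics, pixels), "k1" (the pictures are not rectified: a ray, as slopes to the right and down, at radius r is drawn at 1 + k1 r^2 times it, then the intrinsics apply), "origin" and "orientation" of the camera in the world; the wrist camera has in their place "tool_from_camera" (4x4, takes a point from camera to tool coordinates, whose origin is the TCP and whose axes are the flange's). Camera axes: x right, y up, looking along -z (the intrinsics and any distortion apply to the point x, -y, -z); pixel columns grow to the right and rows downward; lengths in m; the calibration is good to about 2 mm. A picture is of the moment at which its call begins: read the wrist's pose just before it. get_calibration takes no time and is no camera call.
- manip.sign_off(): hands the job in, once; it reports no verdict.
The state is a dict: "clock": time; "joint_positions": joint angles; "joint_velocities": joint speeds; "effort": joint torques, N m; "tool_pos": TCP position; "ee_rot": TCP orientation; "contact_force": force on the tool from outside, world axes, zero at the start; "ft_torque": the same for the moment, N m; "width": finger opening in m.
Only numpy, scipy, OpenCV 4.12 (cv2) and the standard library are available. Lean on these libraries where they do the work, as an engineer would, in place of code of your own. Each camera call takes 0.05 s, during which the arm holds its last target. There are 200 camera calls.

### The job

The wooden tray of pots stands with its back end on the steel beam and its two front corners on packing blocks that have to be changed: take the tapered wooden wedge, keep it flat on the bench and push it thin end first, square to the tray, under the middle of the tray's front side until the tray just lifts clear of both blocks, with about 4 mm of daylight at the front edge. Finish while still holding the wedge in there with the gripper: do not let go. Lift with the wedge alone (hand off the tray), without shoving the tray or its blocks, upsetting the pots or disturbing the other things on the bench.

Things in the scene. Friction and masses are not known exactly. Their poses are not given: they have to be found in the camera images.
- wedge: plain pale wooden wedge, 200 mm long, 40 mm wide, sides vertical and parallel; 8 mm thick at the thin end, rising straight (1 in 5) to 48 mm at the butt; 0.12 to 0.19 kg, centre of mass some 27 mm from the middle towards the butt. Lies flat on the bench, left or right of the free space before the tray. Origin at the centre of its underside, x to the thin end, y across, z up
- wedge_tip (a point): middle of the thin end's lower edge, 100 mm along the wedge's x from its origin (same axes)
- tray: open softwood tray with four pots, 180 mm front to back (x, pointing to its back, away from the robot), 260 mm wide (y), 50 mm tall; 0.3 to 0.5 kg plus the pots. Loose and level, flat underside 22 mm above the bench: back end on the beam's step against its upstand, front corners on the blocks, free space between them. Raising the front pivots it on its back lower edge. Origin: centre of underside
- tray_front (a point): middle of the tray's front lower edge, 90 mm from the tray's origin along its -x; 22 mm above the bench at the start (same axes as the tray)
- block_left: loose wooden packing block under the tray's front corner on the +y side, 45 mm (x) by 60 mm (y) by 22 mm tall, with a crack line; 0 to 16 mm back from the tray's front side; origin at the centre of its underside
- block_right: the like block under the front corner on the -y side; the free space between the two blocks is at least 110 mm wide
- pot1: round green ribbed clay pot standing loose in the tray, 74 mm across, 66 mm tall, about 0.11 kg; origin at the centre of its underside, z up
- pot2: round green ribbed clay pot standing loose in the tray, 74 mm across, 66 mm tall, about 0.11 kg; origin at the centre of its underside, z up
- pot3: round green ribbed clay pot standing loose in the tray, 74 mm across, 66 mm tall, about 0.11 kg; origin at the centre of its underside, z up
- pot4: round green ribbed clay pot standing loose in the tray, 74 mm across, 66 mm tall, about 0.11 kg; origin at the centre of its underside, z up
- batten: straight wooden batten, 190 x 40 x 28 mm, the same thickness all along (not the wedge), lying on the other side of the free space from the wedge; not needed; origin at the centre of its underside, x lengthwise
- spare_block: new wooden block, 60 x 45 x 22 mm, to the right; not needed; origin at the centre of its underside
- planter: pale blue-grey planter on four brown feet with a beaded rim, 122 mm across, 125 mm tall, to the left; not needed; origin at the centre of its foot
- mallet: rubber-headed mallet, 280 mm long, lying to the right; not needed; origin under it, x lengthwise
Things that resemble listed ones, but are neither listed nor needed, are in the scene too. Leave any orange or purple look-alike of the wedge alone. What is shaped like the batten but blue is not meant.

How it is judged:
By the outcome, as a careful person would: the job done as asked, in the order asked, and still so for the second after the job is handed in, while the arm keeps its last pose, push and grip.
It also fails if it takes over 45 s, if anything falls off the work surface, if the arm or the gripper's body presses on something with over 40 N, if the wrist force passes 120 N, or if a joint passes its speed limit or range.

## Working session

There is one attempt and no reset: what is moved stays moved. The work goes in short steps, Python scripts to look and compute and a tool call to move; the robot and the scene stay as the last step left them, time stands still between calls to the robot, and variables do not carry over. Pictures are saved under pics/ and viewed, about 8 in all and at most 12, crops included, and the job is handed in when it is done.

Besides the shell and the picture viewer there is one more tool, called after "Request:" as name(argument=value, ...) on one line, values as JSON. step_arm: Moves the arm, as the interface text tells. Its arguments: {"type":"object","properties":{"motion":{"type":"array","items":{"type":"array","items":{"type":"array","items":{"type":"number"}}}}},"required":["motion"]}

```bash
ls; mkdir -p pics; cat > h.py <<'E'
import numpy as np, cv2
from station import monitor, imaging, manip
def cal(n):
    c=imaging.get_calibration(n); K=np.array(c["camera_matrix"]); k1=c["k1"]
    if n=="wrist":
        s=monitor.read_state(); T=np.array(c["tool_from_camera"]); R=np.array(s["ee_rot"])
        return K,k1,R@T[:3,3]+np.array(s["tool_pos"]),R@T[:3,:3]
    return K,k1,np.array(c["origin"]),np.array(c["orientation"])
def rays(C,px):
    K,k1,o,R=C
    p=np.asarray(px,float).reshape(-1,1,2)
    u=cv2.undistortPoints(p,K,np.array([k1,0,0,0,0.]))[:,0]
    return np.c_[u[:,0],-u[:,1],-np.ones(len(u))]@R.T
def onz(C,px,z):
    d=rays(C,px); o=C[2]; return o+d*((z-o[2])/d[:,2])[:,None]
def proj(C,P):
    K,k1,o,R=C; q=(np.atleast_2d(P)-o)@R; s=np.c_[q[:,0]/-q[:,2],-q[:,1]/-q[:,2]]
    s=s*(1+k1*(s**2).sum(1))[:,None]; return np.c_[s,np.ones(len(s))]@K.T[:,:2]
def tri(C1,p1,C2,p2):
    d1=rays(C1,[p1])[0];d2=rays(C2,[p2])[0]
    A=np.c_[d1,-d2]; t=np.linalg.lstsq(A,C2[2]-C1[2],rcond=None)[0]
    a=C1[2]+t[0]*d1;b=C2[2]+t[1]*d2; return (a+b)/2,np.linalg.norm(a-b)
E
python3 - <<'E'
from h import *
for n in("top","side"):
    C=cal(n); print(n,np.round(C[2],3),np.round(C[3],2).tolist(),C[1],C[0].tolist())
    cv2.imwrite(f"pics/{n}0.png",imaging.capture(n))
print(np.array(imaging.get_calibration("wrist")["tool_from_camera"]).round(3))
print(monitor.read_state())
E
```

```text
pics
top [ 0.354 -0.017  1.172] [[0.03, 0.99, -0.14], [-1.0, 0.03, 0.0], [0.01, 0.14, 0.99]] -0.063710888327575 [[472.31243402675466, 0.0, 323.8592469799866], [0.0, 472.31243402675466, 236.98523318311578], [0.0, 0.0, 1.0]]
side [ 0.063 -1.249  0.828] [[0.94, 0.18, -0.29], [-0.35, 0.47, -0.81], [-0.01, 0.86, 0.5]] 0.029680606639454897 [[621.083697627853, 0.0, 320.7364179496765], [0.0, 621.083697627853, 241.409241734352], [0.0, 0.0, 1.0]]
[[-0.001  0.963  0.27   0.071]
 [ 1.     0.001  0.     0.   ]
 [-0.     0.27  -0.963 -0.147]
 [ 0.     0.     0.     1.   ]]
{'clock': 0.1, 'joint_positions': array([ 5.44130055e+01,  2.18358764e+01,  7.43782175e+01, -1.44239275e-04,
        8.38574820e+01, -1.23375125e+01]), 'joint_velocities': array([ 0.13408261, -0.14732776, -0.19963987, -0.01290514,  0.05999292,
        0.10219934]), 'effort': array([ 4.09640372e-03, -4.38651824e+01, -2.24914294e+01,  7.15221860e-02,
        3.42346926e-02, -1.15373582e-04]), 'tool_pos': array([0.21697635, 0.50512508, 0.23822417]), 'ee_rot': array([[-9.18794790e-01,  3.94734858e-01, -7.24942962e-04],
       [ 3.94735435e-01,  9.18794265e-01, -1.01737651e-03],
       [ 2.64479465e-04, -1.22092091e-03, -9.99999220e-01]]), 'contact_force': array([0.8668183 , 0.110542  , 0.10621979]), 'ft_torque': array([0.04264211, 0.04900644, 0.03769181]), 'width': 0.08842557862382443}
```

View pics/top0.png

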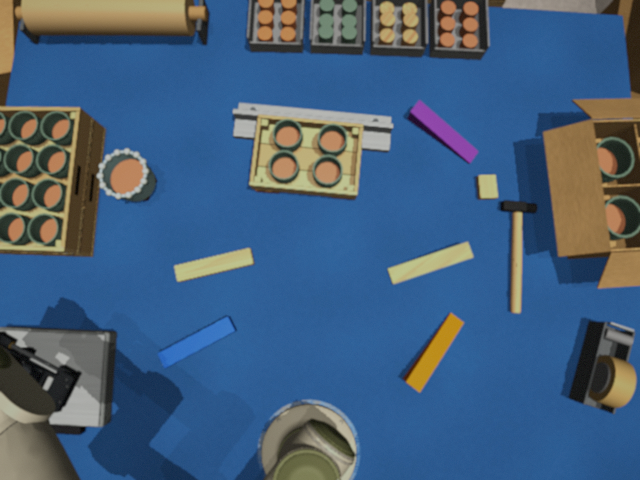

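View pics/side0.png

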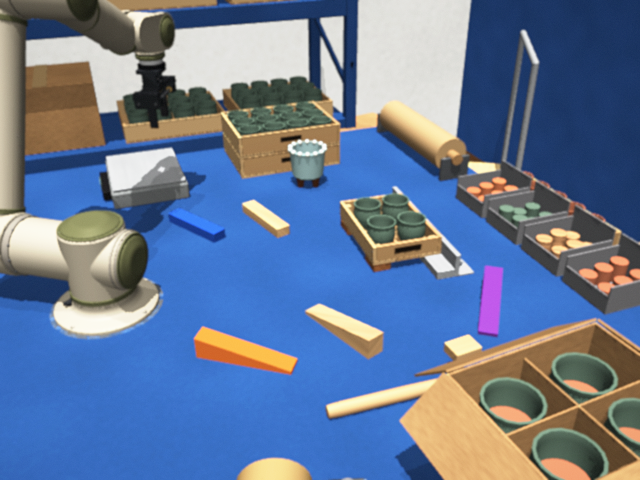

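The pale items are at top-picture pixels (430,263) and (214,265). The look-alikes are orange (435,352), purple (443,132) and blue (197,341). In the side picture the pale one on the right (345,330) tapers, with its thin end at about (308,308) and its butt at about (375,350), so I take it as the wedge. The left one (265,218) has constant thickness, so it is the batten. Next I take a close crop and measure.

```bash
python3 - <<'E'
from h import *
t=cv2.imread("pics/top0.png"); s=cv2.imread("pics/side0.png")
a=cv2.resize(s[290:370,290:400],None,fx=5,fy=5,interpolation=cv2.INTER_CUBIC)
b=cv2.resize(t[95:210,225:400],None,fx=4.5,fy=4.5,interpolation=cv2.INTER_CUBIC)[:517,:787]
c=cv2.resize(s[180:290,325:485],(550,378),interpolation=cv2.INTER_CUBIC)
w=np.zeros((600,800,3),np.uint8); w[:300,:412]=cv2.resize(a,(412,300)); w[:267,412:800]=cv2.resize(c,(388,267)); w[300:590,:441]=cv2.resize(b,(441,290))
cv2.imwrite("pics/crop1.png",w)
def blobs(im,name):
    hsv=cv2.cvtColor(im,cv2.COLOR_BGR2HSV); m=cv2.inRange(hsv,(12,25,120),(35,190,255))
    for c in cv2.findContours(m,cv2.RETR_EXTERNAL,cv2.CHAIN_APPROX_NONE)[0]:
        if cv2.contourArea(c)>200:
            r=cv2.minAreaRect(c); print(name,np.round(r[0]),np.round(cv2.boxPoints(r),1).tolist(), cv2.approxPolyDP(c,4,True)[:,0].tolist() if cv2.contourArea(c)<6000 else '')
blobs(t,"top"); blobs(s[:,:],"side")
E
```

```text
top [308. 472.] [[291.0, 479.0], [291.0, 466.0], [324.0, 466.0], [324.0, 479.0]] [[324, 478], [308, 466], [291, 477]]
top [315. 454.] [[274.8999938964844, 475.0], [278.0, 427.8999938964844], [355.8999938964844, 433.0], [352.79998779296875, 480.0]] [[275, 474], [289, 456], [309, 451], [327, 459], [337, 479], [347, 479], [354, 457], [352, 461], [309, 430], [302, 440], [330, 456], [341, 475], [313, 451], [288, 456]]
top [305. 433.] [[254.8000030517578, 413.5], [346.8999938964844, 398.20001220703125], [355.79998779296875, 451.70001220703125], [263.70001220703125, 467.1000061035156]] [[353, 437], [329, 409], [296, 407], [283, 412], [269, 428], [263, 463], [271, 465], [281, 434], [302, 418], [333, 423], [354, 452]]
top [ 22. 436.] [[-0.0, 392.0], [44.0, 392.0], [44.0, 479.0], [0.0, 479.0]] [[0, 392], [0, 479], [44, 479], [17, 424], [8, 426], [15, 420], [27, 423], [42, 417], [19, 408]]
top [621. 384.] [[602.4000244140625, 402.29998779296875], [614.0, 359.0], [640.4000244140625, 366.1000061035156], [628.7999877929688, 409.3999938964844]] [[614, 359], [614, 382], [603, 401], [620, 406], [634,
[... 6111 characters left out ...]
], [326, 100], [308, 102], [332, 123], [241, 135], [228, 119], [229, 111], [208, 90], [222, 110], [159, 120], [158, 128], [149, 122], [130, 124], [123, 99]]
side [ 59. 106.] [[14.0, 67.4000015258789], [93.0, 57.29999923706055], [104.0999984741211, 143.89999389648438], [25.100000381469727, 154.0]] [[88, 61], [26, 66], [27, 88], [91, 82], [96, 105], [27, 113], [25, 153], [104, 143]]
side [  8. 114.] [[0.0, 209.0], [0.0, 20.0], [16.0, 20.0], [16.0, 209.0]] [[0, 20], [0, 209], [11, 209], [16, 194], [16, 33], [12, 24]]
side [158.  20.] [[99.0, 0.0], [216.0, 0.0], [216.0, 41.0], [99.0, 41.0]] [[99, 0], [133, 25], [137, 41], [142, 20], [163, 13], [147, 13], [136, 27], [128, 15], [134, 9], [216, 3]]
```

View pics/crop1.png

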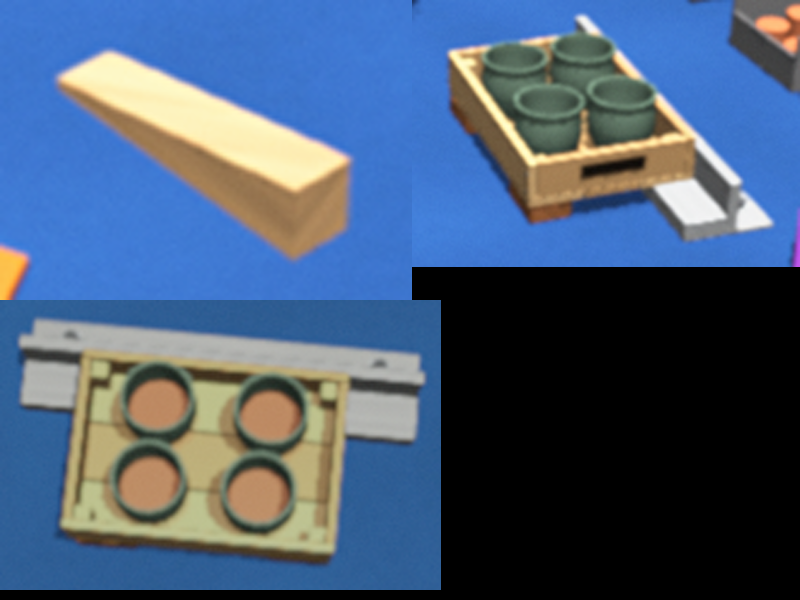

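The crop confirms it: the pale wooden piece with its thin end at side pixel (305,311) and butt at (369,341)–(383,332) is the wedge. The tray crop shows the front wall, the two blocks under it and the steel beam. I compute rough positions now and move the wrist camera over them for precise ones.

```bash
python3 - <<'E'
from h import *
T=cal("top");S=cal("side")
print("tip",onz(T,[[388,268],[392.5,283]],.008).round(3).tolist(),"butt",onz(T,[[469.5,243.5],[473,257]],.048).round(3).tolist())
for a,b in (((388,268),(319.4,303.4)),((392,283),(305.5,311.4)),((473,257),(369,341.3)),((469.5,243),(383.5,331.9))):
    p,e=tri(T,a,S,b);print(p.round(3),round(e,4))
# tray top front corners from crop: scale 441/787*4.5
f=441/787.*4.5
print("tray top",onz(T,np.array([[62,526],[332,562],[85,350],[348,376]])*[1,1]/f+np.array([225,95-300/f]),.072).round(3).tolist())
E
```

```text
tip [[0.444, -0.182, 0.008], [0.408, -0.194, 0.008]] butt [[0.506, -0.374, 0.048], [0.473, -0.382, 0.048]]
[ 0.444 -0.182  0.008] 0.0005
[ 0.407 -0.193  0.004] 0.0008
[ 0.474 -0.383  0.045] 0.0002
[ 0.508 -0.374  0.051] 0.0027
tray top [[0.629, 0.16, 0.072], [0.602, -0.097, 0.072], [0.805, 0.147, 0.072], [0.787, -0.109, 0.072]]
```

```bash
cat >> h.py <<'E'
def go(p,yaw):
    s=monitor.read_state(); R=np.array(s["ee_rot"]); d=R.T@(np.array(p)-s["tool_pos"])*1000
    y0=np.arctan2(R[1,0],R[0,0]); t=-(np.radians(yaw)-y0); t=(t+np.pi)%(2*np.pi)-np.pi
    print("shift mm",d.round(1),"turn",round(t,3),"yaw",np.degrees(y0).round(2),"pos",s["tool_pos"].round(4),"F",s["contact_force"].round(1),"w",round(s["width"],4),"t",s["clock"])
E
python3 -c "
from h import *
go([.5,.03,.25],108.6)"
```

```text
shift mm [-447.6 -324.8  -11.5] turn 0.84 yaw 156.75 pos [0.217  0.5051 0.2382] F [0.9 0.1 0.1] w 0.0884 t 0.1
```

Request:
step_arm(motion=[[[-22,-16,-1,0,0],[-45,-33,-1,0,0],[-45,-33,-1,0,0],[-45,-33,-1,0,0],[-45,-33,-1,0,0],[-45,-33,-1,0,0],[-45,-33,-1,0,0],[-45,-33,-1,0,0],[-45,-33,-1,0,0],[-45,-33,-2,0,0],[-21,-12,0,0,0],[0,0,0,0.17,0],[0,0,0,0.17,0],[0,0,0,0.17,0],[0,0,0,0.17,0],[0,0,0,0.16,0],[0,0,0,0,0]]])

```text
clock: 2.22
tool_pos: [0.5002, 0.0306, 0.2496]
ee_rot: [[-0.321, 0.947, -0.001], [0.947, 0.321, 0.0], [0.0, -0.001, -1.0]]
contact_force: [-0.4, -0.5, -0.1]
width: 0.088
```

```bash
python3 - <<'E'
from h import *
import pickle
C=cal("wrist"); im=imaging.capture("wrist"); cv2.imwrite("pics/w1.png",im); pickle.dump(C,open("w1.pkl","wb"))
print(C); go([.481,-.351,.15],108.6)
E
```

```text
(array([[414.60069334,   0.        , 319.77655347],
       [  0.        , 414.60069334, 234.62659118],
       [  0.        ,   0.        ,   1.        ]]), -0.08687896819044633, array([0.47705681, 0.0971357 , 0.39616137]), array([[ 9.47279899e-01, -3.08618263e-01, -8.61136529e-02],
       [ 3.20407010e-01,  9.12109424e-01,  2.55725922e-01],
       [-3.76615601e-04, -2.69835443e-01,  9.62906377e-01]]))
shift mm [-354.8 -141.4   99.5] turn 0.004 yaw 108.85 pos [0.5002 0.0305 0.2496] F [-0.9 -0.9  0.3] w 0.0881 t 2.275
```

View pics/w1.png

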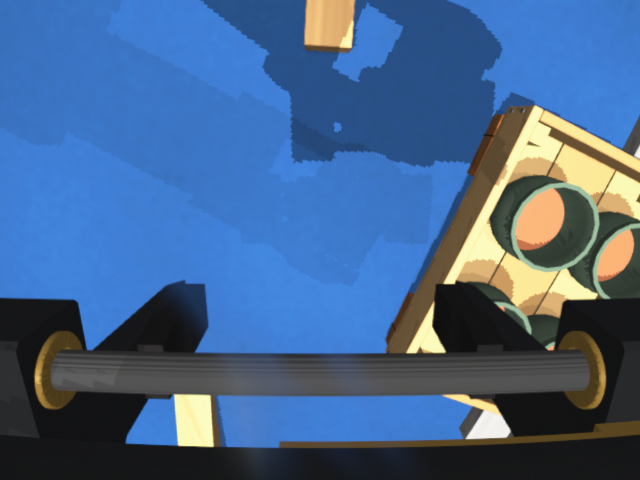

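The wrist view shows the tray front, with its top-left corner at about (536,103), the front wall below it, and the left block at (487,140) and right block at (403,325) under it. The wedge's butt end isn't in view; the piece at the top (330,25) and bottom (195,420) belong to the batten and wedge. I crop the tray front to get its edges.

```bash
python3 - <<'E'
from h import *
im=cv2.imread("pics/w1.png")
cv2.imwrite("pics/w1c.png",cv2.resize(im[85:415,375:565],None,fx=1.8,fy=1.8,interpolation=cv2.INTER_CUBIC))
E
```

```text
(no output)
```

View pics/w1c.png

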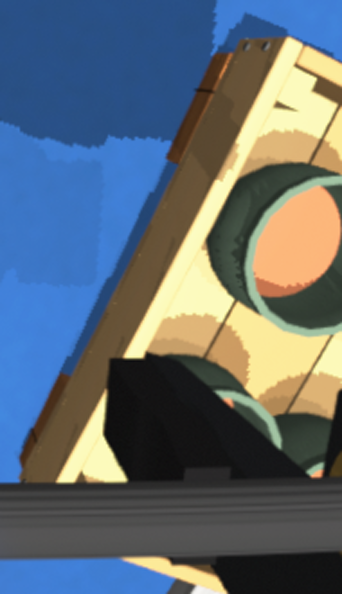

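Request:
step_arm(motion=[[[-20,-8,5,0,0],[-45,-18,12,0,0],[-45,-18,12,0,0],[-45,-18,12,0,0],[-45,-18,12,0,0],[-45,-18,12,0,0],[-45,-18,12,0,0],[-45,-18,12,0,0],[-20,-7,5,0,0],[0,0,0,0,0],[0,0,0,0,0]]])

```text
clock: 3.65
tool_pos: [0.4806, -0.3501, 0.1562]
ee_rot: [[-0.321, 0.947, 0.0], [0.947, 0.321, 0.0], [0.0, 0.0, -1.0]]
contact_force: [-1.2, -0.2, 0.7]
width: 0.0883
```

The crop shows the front wall's top edge from crop pixel (288,37) to (62,480) and its lower edge from (238,48) to (22,468), with the cracked block at (200,100). The hand is now above the wedge, so I compute the tray edges and look at the wedge from here.

```bash
python3 - <<'E'
from h import *
import pickle
C=pickle.load(open("w1.pkl","rb"));T=cal("top");S=cal("side")
f=lambda p:np.array(p)/1.8+[375,85]
top=onz(C,f([[288,37],[62,480]]),.072);low=onz(C,f([[238,48],[130,262],[22,468]]),.022)
for n,a in(("top",top),("low",low)):
    d=a[0]-a[-1];print(n,a.round(4).tolist(),"x-axis deg",np.degrees(np.arctan2(d[1],d[0]))-90)
print("tri topleft",tri(C,f([288,37]),T,np.array([62,526])/(441/787.*4.5)+np.array([225,95-300/(441/787.*4.5)])))
k=388/160.
print("tri lowleft w/side none; topright-front side (530,160)->", onz(S,[[325+(530-412)/k,180+160/(267/110.)]],.072), "low", onz(S,[[325+(527-412)/k,180+205/(267/110.)]],.022))
W=cal("wrist");im=imaging.capture("wrist");cv2.imwrite("pics/w2.png",im);pickle.dump(W,open("w2.pkl","wb"))
hsv=cv2.cvtColor(im,cv2.COLOR_BGR2HSV); m=cv2.inRange(hsv,(12,25,120),(35,190,255))
for c in cv2.findContours(m,cv2.RETR_EXTERNAL,cv2.CHAIN_APPROX_NONE)[0]:
    if cv2.contourArea(c)>1500: print(cv2.contourArea(c),cv2.approxPolyDP(c,5,True)[:,0].tolist())
E
```

```text
top [[0.6301, 0.1621, 0.072], [0.6166, -0.0661, 0.072]] x-axis deg -3.380870064578559
low [[0.6317, 0.1584, 0.022], [0.623, 0.04, 0.022], [0.6134, -0.0911, 0.022]] x-axis deg -4.210904955638341
tri topleft (array([0.62747267, 0.1598805 , 0.07783551]), np.float64(0.0021088507058464323))
tri lowleft w/side none; topright-front side (530,160)-> [[ 0.61517069 -0.09328973  0.072     ]] low [[ 0.61237717 -0.09610559  0.022     ]]
3244.5 [[223, 395], [368, 441], [386, 441], [391, 431], [388, 420], [316, 397]]
16676.0 [[290, 0], [295, 273], [351, 273], [351, 0]]
```

View pics/w2.png

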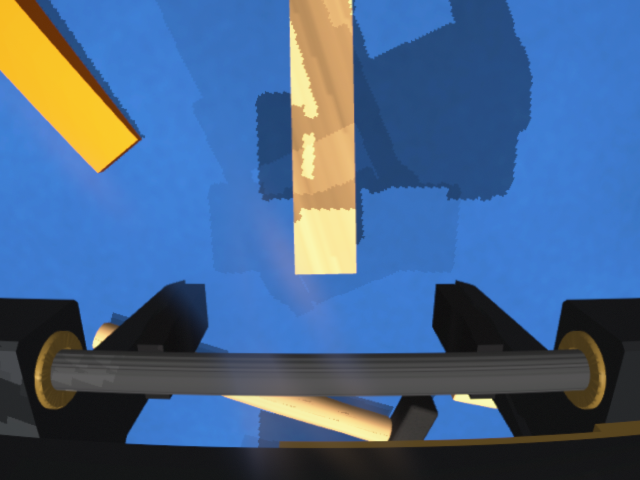

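The wedge lies along the picture's vertical, butt edge at (295–356, 273), centred between the fingers; the orange look-alike at (70,85) is well clear.

```bash
python3 - <<'E'
from h import *
import pickle
W=pickle.load(open("w2.pkl","rb"))
b=onz(W,[[295,273],[356.5,273]],.048); print("butt",b.round(4).tolist(),np.linalg.norm(b[1]-b[0]))
m=b.mean(0)
# axis: point at row 0; height from distance
for _ in range(1):
    z=.03
    for i in range(15):
        q=onz(W,[[290,0],[353,0]],z); L=np.linalg.norm(q.mean(0)[:2]-m[:2]); z=.048-L/5
print("row0",q.round(4).tolist(),L)
d=q.mean(0)-m; y=np.degrees(np.arctan2(d[1],d[0])); e=b[1]-b[0]; print("yaw",y,"from butt edge",np.degrees(np.arctan2(e[1],e[0]))+90)
S=cal("side"); print("butt corner tri", tri(W,(295,273),S,(369,341.3)))
u=d[:2]/np.linalg.norm(d[:2]); g=m[:2]+.028*u
print("grasp",g, "tip est",m[:2]+.2*u); go([*g,.06],y)
E
```

```text
butt [[0.4733, -0.3812, 0.048], [0.5116, -0.3683, 0.048]] 0.0403584294865107
row0 [[0.4153, -0.2183, 0.0134], [0.4536, -0.2053, 0.0134]] 0.17299734669685038
yaw 109.59845489378274 from butt edge 108.6469660095709
butt corner tri (array([ 0.47392108, -0.38266252,  0.04461933]), np.float64(0.0007906366562522667))
grasp [ 0.48306099 -0.3483949 ] tip est [ 0.42536769 -0.18635947]
shift mm [ 0.8  2.8 96.4] turn -0.015 yaw 108.75 pos [ 0.4806 -0.35    0.1564] F [-0.5  0.3  0.5] w 0.0878 t 3.7
```

Request:
step_arm(motion=[[[1,3,15,-0.01,0],[0,0,30,0,0],[0,0,30,0,0],[0,0,30,0,0],[0,0,20,0,0],[0,0,15,0,0],[0,0,10,0,0],[0,0,0,0,0],[0,0,0,0,0.5],[0,0,0,0,1],[0,0,0,0,1],[0,0,0,0,1],[0,0,0,0,1],[0,0,0,0,1],[0,0,0,0,1],[0,0,0,0,1]]])

```text
clock: 5.7
tool_pos: [0.4827, -0.3497, 0.0058]
ee_rot: [[-0.329, 0.944, 0.0], [0.944, 0.329, -0.0], [-0.0, 0.0, -1.0]]
contact_force: [-0.5, -0.5, 1.2]
width: 0.0395
```

Request:
step_arm(motion=[[[0,0,-4,0,1],[20,-2,0,0,1],[40,-4,0,0,1],[40,-4,0,0,1],[40,-4,0,0,1],[40,-4,0,0,1],[30,-3,0,0,1],[10,-1,0,0,1],[0,0,0,0.1,1],[0,0,0,0.16,1],[0,0,0,0.16,1],[0,0,0,0.16,1],[0,0,0,0.16,1],[0,0,0,0.16,1],[0,0,0,0.16,1],[0,0,0,0.16,1],[0,0,0,0.16,1],[0,0,0,0.16,1],[0,0,0,0.16,1],[0,0,0,0.16,1]]])

```text
clock: 8.2
tool_pos: [0.3903, -0.1501, 0.0098]
ee_rot: [[0.999, 0.04, 0.001], [0.04, -0.999, -0.001], [0.001, 0.001, -1.0]]
contact_force: [0.3, -0.2, -1.0]
width: 0.0399
```

```bash
python3 -c "
from h import *
go([.39,.048,.0095],-3.9)"
```

```text
shift mm [   7.7 -198.     0.2] turn 0.108 yaw 2.29 pos [ 0.3903 -0.1501  0.0098] F [ 0.3 -0.2 -1. ] w 0.0399 t 8.2
```

Request:
step_arm(motion=[[[1,-20,0,0,1],[1,-40,0,0,1],[2,-40,0,0,1],[2,-40,0,0,1],[1,-40,0,0,1],[1,-18,0,0,1],[0,0,0,0.06,1],[0,0,0,0.048,1],[0,0,0,0,1],[0,0,0,0,1]]])

```text
clock: 9.45
tool_pos: [0.389, 0.0487, 0.0098]
ee_rot: [[0.998, -0.062, 0.0], [-0.062, -0.998, -0.0], [0.0, 0.0, -1.0]]
contact_force: [-0.5, -0.2, -2.8]
width: 0.0396
```

```bash
python3 - <<'E'
from h import *
go([.39,.048,.0055],-3.9)
t=imaging.capture("top");s=imaging.capture("side");w=imaging.capture("wrist")
cv2.imwrite("pics/top1.png",t);cv2.imwrite("pics/side1.png",s);cv2.imwrite("pics/wr1.png",w)
o=np.zeros((600,800,3),np.uint8)
o[:]=0
o[:300,:]=cv2.resize(t[100:280,200:440],(400,300),interpolation=cv2.INTER_CUBIC).repeat(1,0) if 0 else 0
o[:300,:400]=cv2.resize(t[100:280,200:440],(400,300),interpolation=cv2.INTER_CUBIC)
o[:300,400:]=cv2.resize(w,(400,300))
o[300:,:]=cv2.resize(s[170:305,220:460],(800,450))[150:450] if 0 else cv2.resize(s[190:302,200:500],(800,300),interpolation=cv2.INTER_CUBIC)
cv2.imwrite("pics/c2.png",o)
E
```

```text
shift mm [1.  0.7 4.3] turn 0.006 yaw -3.53 pos [0.389  0.0487 0.0098] F [-0.5 -0.2 -2.8] w 0.0396 t 9.45
```

View pics/c2.png

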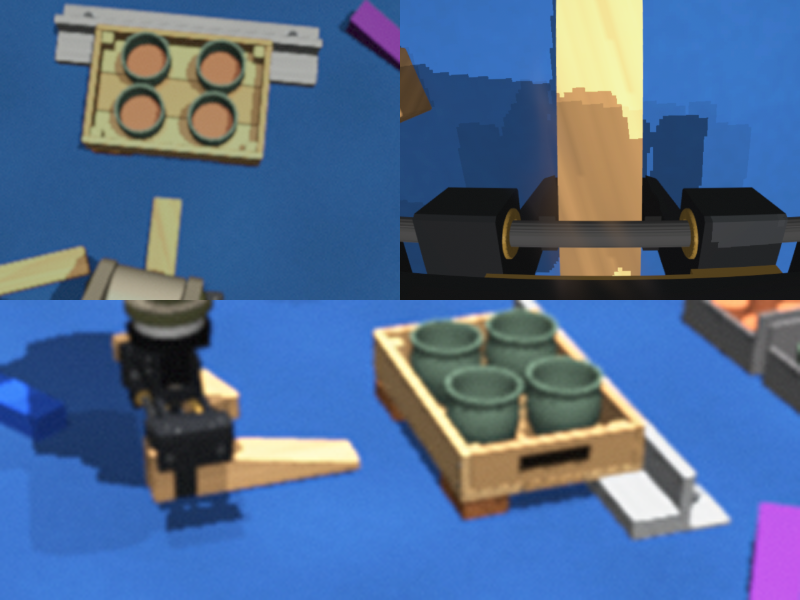

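The picture shows the wedge held level, pointing at the middle of the tray. Its thin end is at top-crop (153–182,199) and the tray front runs from (82,150) to (263,163). Nothing is disturbed. I check the lateral offset and angle within this one picture.

```bash
python3 - <<'E'
from h import *
T=cal("top"); t=cv2.imread("pics/top1.png"); hsv=cv2.cvtColor(t,cv2.COLOR_BGR2HSV)
m=cv2.inRange(hsv,(12,25,110),(40,190,255))
P=lambda a,z:onz(T,a,z)[:,:2]
def edges(rows,lo,hi):
    L=[];R=[]
    for r in rows:
        c=np.where(m[r,lo:hi]>0)[0]+lo; L.append((c.min()-.5,r)); R.append((c.max()+.5,r))
    return np.array(L),np.array(R)
L,R=edges(range(222,250),280,325)
tip=np.array([np.where(m[205:250,c]>0)[0].min()+204.5 for c in range(295,307)])
print("tip row",tip.mean()); tp=P([[ (L[0,0]+R[0,0])/2,tip.mean()]],.008)[0]
u=np.array([np.cos(np.radians(-3.53)),np.sin(np.radians(-3.53))]); s=monitor.read_state()["tool_pos"][:2]
print("tip cam",tp,"tip expected",s+.1725*u)
def fit(a): k=np.polyfit(a[:,0],a[:,1],1); return k, np.degrees(np.arctan(k[0]))
# wedge: z at distance from tip
for n,e in(("L",L),("R",R)):
    q=P(e,.008); 
    for i in range(6): q=np.array([P([e[j]],.008+max(0,(tp-q[j])@u)/5)[0] for j in range(len(e))])
    print("wedge",n,fit(q)[1],q.mean(0))
L,R=edges(range(125,180),240,375)
for n,e in(("L",L),("R",R)): print("tray",n,fit(P(e,.072))[1], P(e,.072)[[0,-1]].round(4).tolist())
f=np.array([(c,np.where(m[150:208,c]>0)[0].max()+150.5) for c in range(258,354)])
k,a=fit(P(f,.022)[:,::-1]); print("front low z.022: yaw",-a,"x at y=.032",np.polyval(k,.032)); print(f[::16].tolist())
E
```

```text
tip row 218.83333333333334
tip cam [0.5610225  0.03927524] tip expected [0.56082711 0.03825953]
wedge L -3.4701160160556306 [0.51702585 0.06201865]
wedge R -3.2602971067187356 [0.51839323 0.02025139]
tray L -3.5077007329399006 [[0.779, 0.1534], [0.6429, 0.1607]]
tray R -4.485083553685236 [[0.7873, -0.1103], [0.6509, -0.1004]]
front low z.022: yaw -3.7591853941942537 x at y=.032 0.6312541465346293
[[258.0, 185.5], [274.0, 187.5], [290.0, 188.5], [306.0, 190.5], [322.0, 191.5], [338.0, 193.5]]
```

Request:
step_arm(motion=[[[0,2.5,0,0.005,1],[0,0,2,0,1],[0,0,1.5,0,1],[0,0,0.8,0,1],[0,0,0,0,1],[0,0,0,0,1]]])

```text
clock: 10.35
tool_pos: [0.3883, 0.0465, 0.0058]
ee_rot: [[0.998, -0.067, 0.0], [-0.067, -0.998, -0.0], [0.0, 0.0, -1.0]]
contact_force: [-2.3, -0.7, 7.4]
width: 0.0397
```

```bash
python3 -c "
from h import *
go([.622-.1025*.9978,.032+.1025*.0663,.0055],-3.8)"
```

```text
shift mm [131.6  -1.1   0.3] turn -0.001 yaw -3.85 pos [0.3883 0.0465 0.0058] F [-2.3 -0.7  7.4] w 0.0397 t 10.35
```

Request:
step_arm(motion=[[[5,0,-0.2,0,1],[15,0,0,0,1],[20,0,0,0,1],[20,0,0,0,1],[20,-1,0,0,1],[15,0,0,0,1],[10,0,0,0,1],[5,0,0,0,1],[2,0,0,0,1],[0,0,0,0,1]]])

```text
clock: 11.6
tool_pos: [0.4998, 0.0401, 0.0058]
ee_rot: [[0.998, -0.067, -0.001], [-0.067, -0.998, 0.0], [-0.001, -0.0, -1.0]]
contact_force: [-2.5, 0.6, 5.0]
width: 0.0398
```

Request:
step_arm(motion=[[[2,0,0,0,1],[2,0,0,0,1]]])

```text
clock: 11.85
tool_pos: [0.5035, 0.0399, 0.0058]
ee_rot: [[0.998, -0.067, -0.001], [-0.067, -0.998, 0.0], [-0.001, -0.0, -1.0]]
contact_force: [-4.2, -0.6, 5.6]
width: 0.0398
```

Request:
step_arm(motion=[[[2,0,0,0,1],[2,0,0,0,1]]])

```text
clock: 12.1
tool_pos: [0.5075, 0.0396, 0.0058]
ee_rot: [[0.998, -0.067, -0.001], [-0.067, -0.998, 0.0], [-0.001, -0.0, -1.0]]
contact_force: [-5.1, 0.8, 5.4]
width: 0.0399
```

Request:
step_arm(motion=[[[2,0,0,0,1],[2,0,0,0,1]]])

```text
clock: 12.35
tool_pos: [0.5114, 0.0394, 0.0058]
ee_rot: [[0.998, -0.067, -0.002], [-0.067, -0.998, 0.0], [-0.002, -0.0, -1.0]]
contact_force: [-5.1, -1.0, 6.9]
width: 0.0399
```

Request:
step_arm(motion=[[[2,0,0,0,1],[2,0,0,0,1]]])

```text
clock: 12.6
tool_pos: [0.5155, 0.0391, 0.0058]
ee_rot: [[0.998, -0.067, -0.001], [-0.067, -0.998, 0.0], [-0.001, -0.0, -1.0]]
contact_force: [-4.7, 0.3, 4.8]
width: 0.0396
```

Request:
step_arm(motion=[[[2,0,0,0,1],[2,0,0,0,1]]])

```text
clock: 12.85
tool_pos: [0.5195, 0.0388, 0.0058]
ee_rot: [[0.998, -0.067, -0.001], [-0.067, -0.998, 0.0], [-0.001, -0.0, -1.0]]
contact_force: [-2.8, 0.6, 6.3]
width: 0.0395
```

Request:
step_arm(motion=[[[2,0,0,0,1],[2,0,0,0,1]]])

```text
clock: 13.1
tool_pos: [0.5211, 0.0389, 0.0057]
ee_rot: [[0.998, -0.067, -0.007], [-0.067, -0.998, 0.001], [-0.007, -0.0, -1.0]]
contact_force: [-14.5, -0.1, 14.7]
width: 0.0397
```

```bash
python3 - <<'E'
from h import *
go([.622-.0825*.9978,.032+.0825*.0663,.0055],-3.8)
t=imaging.capture("top");s=imaging.capture("side")
cv2.imwrite("pics/top2.png",t);cv2.imwrite("pics/side2.png",s)
# per-region image shift of the tray/pots vs before
s0=cv2.imread("pics/side1.png");t0=cv2.imread("pics/top1.png")
g=lambda i:cv2.cvtColor(i,cv2.COLOR_BGR2GRAY).astype(np.float32)
for n,a,b,(r0,r1,c0,c1) in(("side front-right corner",s0,s,(235,275,365,395)),("side tray right/back",s0,s,(225,262,410,445)),("side pots",s0,s,(195,245,350,430)),("side beam",s0,s,(250,275,440,475)),("side blkL?",s0,s,(215,240,335,352)),("top tray",t0,t,(115,200,250,365)),("top beam",t0,t,(105,150,365,395))):
    x=g(a)[r0:r1,c0:c1];y=g(b)[r0:r1,c0:c1]; d,r=cv2.phaseCorrelate(x,y,cv2.createHanningWindow((c1-c0,r1-r0),cv2.CV_32F)); print(n,np.round(d,2),round(r,2))
E
```

```text
shift mm [18.6  0.1  0.1] turn -0.0 yaw -3.82 pos [0.5211 0.0389 0.0057] F [-14.5  -0.1  14.7] w 0.0397 t 13.1
side front-right corner [ 0.6  -0.01] 0.97
side tray right/back [ 0.47 -0.07] 1.07
side pots [ 0.55 -0.14] 0.85
side beam [0.08 0.37] 0.99
side blkL? [0.1  0.98] 0.76
top tray [-0.   -0.29] 0.89
top beam [0.02 0.56] 0.91
```

Request:
step_arm(motion=[[[1,0,-0.2,0,1],[1,0,0,0,1],[1,0,0,0,1],[0,0,0,0,1]]])

```text
clock: 13.7
tool_pos: [0.5232, 0.0389, 0.0058]
ee_rot: [[0.998, -0.067, -0.009], [-0.067, -0.998, 0.001], [-0.009, -0.0, -1.0]]
contact_force: [-16.3, 0.5, 14.0]
width: 0.0399
```

Request:
step_arm(motion=[[[1,0,0,0,1],[1,0,0,0,1],[0,0,0,0,1]]])

```text
clock: 14.08
tool_pos: [0.5252, 0.0388, 0.0058]
ee_rot: [[0.998, -0.066, -0.009], [-0.066, -0.998, 0.001], [-0.009, -0.0, -1.0]]
contact_force: [-17.2, 0.2, 14.4]
width: 0.0398
```

Request:
step_arm(motion=[[[1,0,0,0,1],[1,0,0,0,1],[1,0,0,0,1],[1,0,0,0,1],[1,0,0,0,1],[0,0,0,0,1]]])

```text
clock: 14.82
tool_pos: [0.5303, 0.0385, 0.0057]
ee_rot: [[0.998, -0.066, -0.009], [-0.066, -0.998, 0.001], [-0.009, -0.0, -1.0]]
contact_force: [-16.8, 1.6, 14.9]
width: 0.0398
```

```bash
cat > cmp.py <<'E'
from h import *
import sys
k=sys.argv[1]
go([.622-.0825*.9978,.032+.0825*.0663,.0055],-3.8)
g=lambda i:cv2.cvtColor(i,cv2.COLOR_BGR2GRAY).astype(np.float32)
for n,R in(("side",{"front right wall":(232,272,360,400),"right wall":(235,262,380,440),"pots":(195,245,350,430),"beam":(245,280,440,480),"box":(220,300,450,640),"left blk/wall":(205,245,332,365)}),("top",{"tray":(115,200,250,365),"front rim":(175,200,255,360),"pots":(118,190,268,350),"beam":(105,150,362,395),"spare":(165,210,470,505)})):
    a=g(cv2.imread(f"pics/{n}1.png"));im=imaging.capture(n);cv2.imwrite(f"pics/{n}{k}.png",im);b=g(im)
    for m,(r0,r1,c0,c1) in R.items():
        W=np.float32([[1,0,0],[0,1,0]])
        try:
            r,W=cv2.findTransformECC(a[r0:r1,c0:c1],b[r0:r1,c0:c1],W,cv2.MOTION_TRANSLATION,(3,100,1e-5),None,3); print(n,m,W[:,2].round(2),round(r,3))
        except cv2.error: print(n,m,"fail")
E
python3 cmp.py 3
```

```text
shift mm [9.4 0.4 0.2] turn -0.0 yaw -3.81 pos [0.5303 0.0385 0.0057] F [-16.8   1.6  14.9] w 0.0398 t 14.825
side front right wall [ 0.57 -0.56] 0.989
side right wall [ 0.29 -0.37] 0.97
side pots [ 0.74 -0.43] 0.867
side beam [ 0.01 -0.  ] 1.0
side box [-0. -0.] 1.0
side left blk/wall fail
top tray [ 0.04 -0.77] 0.89
top front rim [-0.08 -1.22] 0.712
top pots [ 0.06 -0.64] 0.987
top beam [ 0.01 -0.  ] 1.0
top spare [-0.   -0.01] 1.0
```

Request:
step_arm(motion=[[[1,0,0,0,1],[1,0,0,0,1],[1,0,0,0,1],[1,0,0,0,1],[1,0,0,0,1],[1,0,0,0,1],[1,0,0,0,1],[1,0,0,0,1],[1,0,0,0,1],[1,0,0,0,1],[0,0,0,0,1],[0,0,0,0,1]]])

```text
clock: 16.42
tool_pos: [0.5404, 0.0378, 0.0057]
ee_rot: [[0.998, -0.066, -0.008], [-0.066, -0.998, 0.001], [-0.008, -0.0, -1.0]]
contact_force: [-15.0, 1.9, 13.1]
width: 0.0398
```

```bash
python3 cmp.py 4; python3 - <<'E'
from h import *
# predicted pixel shifts for lift h and slide d
for h,d in((.004,0),(.003,0),(.005,0),(.004,.001)):
    th=h/.18; out=[]
    for n,p in(("side",(.615,-.097,.047)),("side",(.70,-.1,.05)),("side",(.70,.03,.1)),("top",(.70,.03,.1)),("top",(.62,.03,.06))):
        C=cal(n);p=np.array(p);r=p-[.80,p[1],.022]
        q=p+[r[2]*th+d,0,-r[0]*th]; out.append((proj(C,q)-proj(C,p))[0].round(2).tolist())
    print(h,d,out)
w=imaging.capture("wrist");cv2.imwrite("pics/wr4.png",w);a=cv2.imread("pics/wr1.png")
g=lambda i:cv2.cvtColor(i,cv2.COLOR_BGR2GRAY)
o=np.zeros((600,800,3),np.uint8)
t=cv2.imread("pics/top4.png");s=cv2.imread("pics/side4.png")
o[:300,:400]=cv2.resize(t[100:280,200:440],(400,300),interpolation=cv2.INTER_CUBIC)
o[:300,400:]=cv2.resize(w,(400,300))
o[300:,:]=cv2.resize(s[190:302,200:500],(800,300),interpolation=cv2.INTER_CUBIC)
cv2.imwrite("pics/c4.png",o)
E
```

```text
shift mm [-0.7  0.3  0.2] turn -0.0 yaw -3.81 pos [0.5404 0.0378 0.0057] F [-15.    1.9  13.1] w 0.0398 t 16.425
side front right wall [ 0.64 -1.17] 0.976
side right wall [ 0.27 -0.7 ] 0.98
side pots [ 0.91 -0.8 ] 0.87
side beam [0. 0.] 1.0
side box [-0. -0.] 1.0
side left blk/wall fail
top tray [ 0.04 -0.85] 0.809
top front rim [-0.16 -1.15] 0.44
top pots [ 0.05 -0.75] 0.969
top beam [ 0. -0.] 1.0
top spare [-0. -0.] 1.0
0.004 0 [[0.27, -1.51], [0.28, -0.83], [0.65, -0.89], [-0.0, -1.0], [-0.04, -0.73]]
0.003 0 [[0.2, -1.13], [0.21, -0.62], [0.49, -0.66], [-0.0, -0.75], [-0.03, -0.55]]
0.005 0 [[0.33, -1.88], [0.35, -1.04], [0.81, -1.11], [-0.01, -1.26], [-0.05, -0.92]]
0.004 0.001 [[0.65, -1.58], [0.65, -0.91], [1.0, -0.95], [0.01, -1.41], [-0.03, -1.14]]
```

View pics/c4.png

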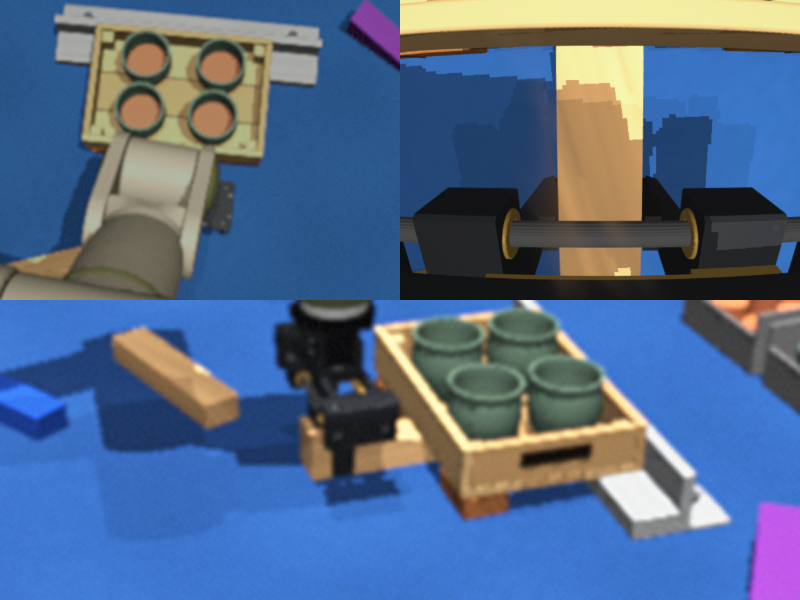

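The picture shows the wedge squarely under the middle of the tray, the pots standing, and the blocks still in place. In the wrist view the tray's front edge crosses the wedge at about half-scale row 45. I use that crossing to measure the height.

```bash
python3 - <<'E'
from h import *
W=cal("wrist");im=cv2.imread("pics/wr4.png");a=cv2.imread("pics/wr1.png")
g=lambda i:cv2.cvtColor(i,cv2.COLOR_BGR2GRAY)
w=np.float32([[1,0,0],[0,1,0]])
m,w=cv2.findTransformECC(g(a)[130:340,320:480-30],g(im)[130:340,320:450],w,cv2.MOTION_TRANSLATION,(3,100,1e-5),None,5);print("wedge in hand shift px",w[:,2],m)
for c in(265,290,320,350,375): print(c,g(im)[64:104:2,c].tolist())
s=monitor.read_state();R=np.array(s["ee_rot"]);yaw=np.arctan2(R[1,0],R[0,0]);u=np.array([np.cos(yaw),np.sin(yaw)])
o=np.array([*s["tool_pos"][:2],0])
for row in(82,84,86,88,90,92,94):
    z=.026
    for i in range(20):
        q=onz(W,[[320,row]],z)[0]; L=(q-o)[:2]@u; z=.008+(.1725-L)/5
    print(row,"L",round(L*1000,1),"z",round(z*1000,2))
cv2.imwrite("pics/wz.png",cv2.resize(im[40:140],(800,500))[:,:] if 0 else cv2.resize(im[50:130,100:600],(800,384),interpolation=cv2.INTER_CUBIC) if 0 else cv2.resize(im[50:125,:],(800,375),interpolation=cv2.INTER_CUBIC))
E
```

```text
wedge in hand shift px [0.4092713  0.43750614] 0.9881655629382323
265 [74, 73, 72, 72, 88, 227, 234, 234, 234, 234, 234, 234, 233, 234, 233, 233, 233, 233, 233, 233]
290 [72, 73, 72, 72, 97, 231, 233, 233, 233, 233, 233, 233, 233, 233, 233, 232, 232, 232, 232, 233]
320 [73, 73, 71, 72, 82, 180, 234, 234, 234, 234, 234, 234, 234, 233, 233, 234, 233, 233, 233, 233]
350 [73, 72, 72, 72, 85, 195, 226, 226, 227, 227, 228, 229, 229, 229, 230, 231, 232, 232, 233, 234]
375 [73, 72, 72, 72, 95, 232, 236, 236, 236, 235, 236, 236, 236, 236, 236, 236, 236, 236, 236, 236]
82 L 79.1 z 26.69
84 L 78.5 z 26.8
86 L 77.9 z 26.91
88 L 77.4 z 27.02
90 L 76.8 z 27.14
92 L 76.3 z 27.25
94 L 75.7 z 27.36
```

View pics/wz.png

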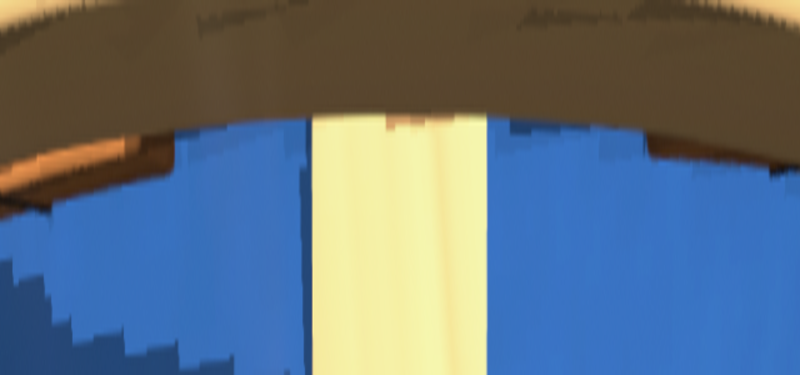

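```bash
python3 - <<'E'
from h import *
s=monitor.read_state();print(s["tool_pos"],s["contact_force"],s["width"],np.abs(s["joint_velocities"]).max()); print(manip.sign_off())
E
```

```text
[0.54040569 0.03777369 0.00574531] [-15.699921     1.05025864  13.68197863] 0.039375958838170896 0.06651176764554259
the job is handed in; nothing more can be done
None
```

The job is handed in. The wedge is under the middle of the tray's front side and the gripper still holds it; the tray is lifted about 4 mm at the front edge.

I gripped the wedge near its butt and carried it 4 mm above the bench to a spot in front of the tray. There I set it flat and pushed it in thin end first, along the tray's own axis (both at about −3.8°). The tray took the load with the hand at x ≈ 0.520 m, where 0.5195 m was predicted, and I pushed about 20 mm further. The clock was about 16.5 s at the end.

**Lift:** three checks gave somewhat different figures, and all of them put the tray clear of the blocks:

| Check | Lift at the front edge |
|---|---|
| Push distance past contact | about 4.0 mm |
| Where the tray edge crosses the wedge, wrist camera | about 4.2 mm |
| Shift of the tray in the side and top views, less precise | 3.0–3.5 mm |

**Other checks:**
- **Tray:** it may have slid about 0.5–1 mm back towards the upstand when the wedge first touched it.
- **Left block:** the automatic picture comparison for it failed. I judged it by eye in the wrist view, where both blocks look in place.
- **Pots and surroundings:** the pots are upright. The beam, the spare block and the box on the right showed no shift, and I saw nothing else disturbed.
- **Forces:** the push force stayed at about 15–17 N, and the highest wrist force I read was about 22 N.

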